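# Hold the calibration button of a jeweller's balance

### The arm

A 6-joint arm with a two-finger parallel gripper is mounted at the origin on the work surface. World frame = base frame: x ahead of the robot, y to its left, z up, the work surface at z = 0. Lengths are in m, angles in rad, forces in N, time in s.
With the tool pointing down it reaches from about 0.25 to 0.85 m from the base axis. Payload 12.5 kg.
Tool frame: the origin (TCP) lies on the centre line of the jaws, within the pads' length; the fingertips stand 19 mm ahead of it and the grasp point (between the pads) is the TCP (bot.tcp_to_tips is the distance from the TCP to the fingertips, in m); z points along the fingers, y is the line along which they close (so a half turn about z gives the same grasp; the last joint's range is limited). The gripper opens to 93 mm and grips with 3 to 60 N. Pads are 15 mm wide; open, the fingers measure 128 mm over their backs; the gripper's body (75 mm by 188 mm) begins 65 mm behind the grasp point.
Start: joints at [1.255, 0.351, 1.652, -0, 1.139, -0.085], TCP at [0.126, 0.535, 0.238] pointing down, gripper open.
Joint ranges: [-2.75, 2.75], [-0.79, 2.1], [0.01, 2.65], [-1.57, 4.71], [0.07, 3.14], [-2.87, 2.87]. Speed limits (rad/s): [2.22, 2.22, 2.79, 3.14, 3.14, 3.14].

### API

Orientations are given as a 3x3 rotation matrix whose columns are the frame's x, y, z axes.
In Python, from workcell import bot gives the robot as it stands.
- The arm moves only by the tool play_rows, never from a script. Its argument "steps" is one flat list of numbers, 7 for each row, row after row: the shift along the tool's x, y, z normalised to -1 to 1, where 1 is 0.2 m, then the turn, a rotation vector about the tool's x, y, z normalised to -1 to 1, where 1 is pi/4 rad, then the closure, from -1 (fully open) to 1 (shut). In form: [tx, ty, tz, wx, wy, wz, grip, tx, ty, tz, wx, wy, wz, grip, ...]. A call has exactly 5 rows; each row is the pose to reach, as a shift and turn from the pose commanded when the call began, along the tool's axes at that moment; what a row does not reach only later rows make up. A row lasts 1/10 s, in which the tool goes at most 50 mm and 8.59 degrees, less where a joint would pass 70% of its speed; a pose out of reach is approached as far as the arm can. A call with a number of a shift or a turn outside -1 to 1 is refused whole. A call with a gripper value outside its range is refused whole. The fingers move at their own pace and stop on an object; "grip_force" is the grip in N (left out, the last holds). Time passes only in rows, so rows that repeat a pose let the fingers close, or fill a call up. It gives the time, the measured TCP pose, the force, the opening and the grip force at its end, in the units of the state.
- bot.state(): the state, without advancing time (a new reading comes with each control period).
- bot.grab_frame(name): name is "side" or "top" or "wrist"; returns a dict with "img" (480x640x3 uint8, red, green, blue), "mtx" (3x3 intrinsics, pixels), "extrinsics" (4x4, takes a point from camera to world coordinates). Camera axes: x right, y up, looking along -z (the intrinsics and any distortion apply to the point x, -y, -z); pixel columns grow to the right and rows downward; lengths in m; the calibration is good to about 2 mm. A picture is of the moment at which its call begins. There is no depth.
- bot.finish_job(): hands the job in; it is judged then, once.
The state is a dict: "time": time; "joint_pos": joint angles; "qd": joint speeds; "effort": joint torques, N m; "tool_pos": TCP position; "tool_rot": TCP orientation; "force": force on the tool from outside, world axes, zero at the start; "torque": the same for the moment, N m; "opening": opening from 0.0 (shut) to 1.0 (fully open); "grip_force": force on a finger pad.
Only numpy, scipy, OpenCV 4.12 (cv2) and the standard library are available. Lean on these libraries where they do the work, as an engineer would, in place of code of your own. Each camera call takes 0.05 s, during which the arm holds its last target. There are 200 camera calls.

### The job

Calibrate the jeweller's balance with the reference weight that already stands on its pan: take the blue-handled stylus out of the wooden tool block and, with its tip, press the green power key right down and let it come up, then the blue units key right down and let it come up, then reach down through the round hole in the black plate and push the sunken red calibration button all the way down. Finish while still gripping the stylus and holding that button fully down with it; the balance is delicate, so push lightly. Do not press the white tare key or touch the pan, and leave the weight and everything else on the bench where they are.

Things in the scene. Friction and masses are not known exactly. Their poses are not given: they have to be found in the camera images.
- balance: Cream balance, fixed, 280 (its x) x 200 x 78 mm. Origin on the bench under the middle of the control panel; x from front (-60 mm) to back (+220), y to its left, z up. The panel (120 x 200 mm, middle 48 mm high) slopes up to the back by 10 degrees; outward normal (-0.174, 0, 0.985). Front row: green, blue, white keys from left to right, 50 mm apart; black plate with the hole behind the white one
- pan: Square steel weighing pan, 130 x 130 mm, top 78 mm above the bench, centred 140 mm behind the balance's origin. Origin under its centre, 12 mm below its top. Carries the reference weight; do not touch it
- power_top (a point): Centre of the top of the green power key (18 x 28 mm, standing 5 mm proud of the panel, pressed along the panel's normal); moves with the key. z of this frame is the panel's outward normal
- units_top (a point): The same for the blue units key
- tare_top (a point): The same for the white tare key, which must not be pressed
- power (a joint): Travel of the green power key, m: 0 up, 0.004 fully down. Spring: starts to move at 0.9 N, fully down at 3 N, comes up by itself. Counts as pressed from 0.0025, as up again below 0.001
- units (a joint): The same for the blue units key
- tare (a joint): The same for the white tare key
- cal (a joint): Travel of the red calibration button in m: 0 up, 0.005 fully down; spring: starts to move at 1.2 N, fully down at 4 N, comes up by itself
- cal_hole (a point): Centre of the mouth of the calibration hole, level with the panel's face: round, 13 mm in diameter, straight sided, square to the panel; the walls are 18 mm deep
- cal_top (a point): Centre of the top of the red calibration button (11 mm in diameter), 9 mm below the mouth when up, 14 mm when fully down; moves with the button. z of this frame is the panel's outward normal
- stylus: Ball stylus, 137 mm long, 30 to 65 g: blue 14 mm round handle with a black band at the top, brass collar 16 mm across and 6 high, steel shank 5 mm thick with a ball end. Starts upright, tip down, collar resting on the tool block, in any one of its four holes. Origin at the collar's underside; z up along the handle, whose top is at +75 mm
- stylus_tip (a point): The tip of the stylus's ball end, 62 mm below its origin
- stylus_grip (a point): A good place to grip the stylus, on its axis, 43 mm above its origin (113 mm above the bench at the start)
- tool_block: Fixed block of light wood, 56 (x) x 204 (y) x 70 mm high, with four holes of 8 mm in a row along its y, 50 mm apart (at -75, -25, 25 and 75 mm), each with a tool in it, the tops of the handles up to 145 mm above the bench. Origin at the centre of its underside. The tools stand 50 mm apart, so close the fingers along its x
- ref_weight: Steel reference weight of 200 g, 30 mm across, 47 mm high with a knob, standing on the pan. Origin at the centre of its underside. To stay as it is
- scriber: upright hand tool with a light wood handle and a thin steel shank, standing like the stylus in another hole of the tool block. Origin at the underside of its collar. Not needed: leave it standing
- burnisher: upright hand tool with a dark wood handle and a thin steel shank, standing like the stylus in another hole of the tool block. Origin at the underside of its collar. Not needed: leave it standing
- graver: upright hand tool with a short mushroom-shaped wood handle and a thin steel shank, standing like the stylus in another hole of the tool block. Origin at the underside of its collar. Not needed: leave it standing
- dish: White ceramic dish, 92 mm across and 20 mm high, behind the tool block. Origin under its centre. Not needed
- mallet: Rawhide mallet, 250 mm long, head 44 mm across, lying at the right. Origin under the head. Not needed
- book: Pink book, 172 x 240 x 30 mm, lying at the left. Origin under its centre. Not needed
- ring_clamp: Wooden ring clamp, 130 x 28 x 30 mm, lying at the left. Origin under its centre. Not needed

How it is judged:
On the way, in this order (a step that is already met when the one before it is completed fails the run):
1. the stylus is gripped and lifted clear of the tool block (z of stylus_tip in the frame of tool_block above 0.075 m and contact force between the fingers and stylus above 1 N), for 0.1 s.
2. the green power key is pressed with the stylus (value of joint power above 0.0025 m and distance between stylus_tip and power_top below 0.015 m and contact force between stylus and balance above 0.5 N and contact force between the fingers and stylus above 1 N), for 0.05 s.
3. the power key has come up again (value of joint each of power, units, tare, cal below 0.001 m), for 0.05 s.
4. the blue units key is pressed with the stylus (value of joint units above 0.0025 m and distance between stylus_tip and units_top below 0.015 m and contact force between stylus and balance above 0.5 N and contact force between the fingers and stylus above 1 N), for 0.05 s.
5. the units key has come up again (all of step 3), for 0.05 s.
6. the calibration button is held down with the stylus through the hole (value of joint cal above 0.004 m and distance between stylus_tip and cal_top below 0.007 m and contact force between stylus and balance above 1 N and contact force between the fingers and stylus above 2 N and contact force between each of the fingers, the arm and balance below 0.5 N), for 0.3 s.
At the end, for the whole second after the job is handed in: The gripped stylus (over 2 N) alone touches the balance, holding the calibration button down by 4 of its 5 mm or more (tip within 7 mm of it, over 1 N); the keys are up (under 1 mm); the weight stands on the pan within 12 mm of its place, the other things within 20 mm of theirs (all of step 6 and value of joint each of power, units, tare below 0.001 m and distance of ref_weight from where it was at the start of the episode below 0.012 m and angle between ref_weight's own z axis and vertical below 0.15 rad and horizontal distance between ref_weight and pan below 0.05 m and distance of each of scriber, burnisher, graver, dish, mallet, book, ring_clamp from where it was at the start of the episode below 0.02 m); the arm keeps its last pose, push and grip.
It fails at once if the white tare key is pressed (over 1.5 mm) (value of joint tare above 0.0015 m).
It fails at once if the balance is pushed with more than 30 N (contact force between any of stylus, the fingers, the arm and balance above 30 N).
It fails at once if the pan is touched (over 1 N) by the robot or the stylus (contact force between any of the fingers, the arm, stylus and pan above 1 N).
It fails at once if the reference weight is shifted by over 12 mm or tipped (distance of ref_weight from where it was at the start of the episode above 0.012 m or angle between ref_weight's own z axis and vertical above 0.15 rad).
It fails at once if another tool or loose thing on the bench is moved by over 20 mm (distance of any of scriber, burnisher, graver, dish, mallet, book, ring_clamp from where it was at the start of the episode above 0.02 m).
It also fails if it takes over 48 s, if anything falls off the work surface, if the arm or the gripper's body presses on something with over 40 N, if the wrist force passes 120 N, or if a joint passes its speed limit or range.

## Working session

There is one attempt and no reset: what is moved stays moved. The work goes in short steps, Python scripts to look and compute and a tool call to move; the robot and the scene stay as the last step left them, time stands still between calls to the robot, and variables do not carry over. Pictures are saved under pics/ and viewed, at most 12 in all, crops included, and the job is handed in when it is done.

Besides the shell and the picture viewer there is one more tool, called after ">>>" as name(argument=value, ...) on one line, values as JSON. play_rows: Moves the arm, as the interface text tells. Scaled input: -1 to 1 covers 0.2 m each way for a shift and pi/4 rad each way for a turn. Its arguments: {"type":"object","properties":{"steps":{"type":"array","items":{"type":"number","minimum":-1,"maximum":1}},"grip_force":{"type":"number"}},"required":["steps"]}

```bash
mkdir -p pics; ls; python3 - <<'E'
from workcell import bot
import cv2, numpy as np
np.set_printoptions(precision=4,suppress=True)
for n in ("side","top","wrist"):
    f=bot.grab_frame(n); cv2.imwrite(f"pics/{n}0.png",f["img"][:,:,::-1]); np.savez(f"pics/{n}0.npz",**f)
    print(n,f.keys(),f["mtx"],f["extrinsics"])
print(bot.state())
E
```

```text
pics
side dict_keys(['img', 'mtx', 'extrinsics']) [[451.8366   0.     316.8427]
 [  0.     451.8366 238.5977]
 [  0.       0.       1.    ]] [[ 0.9121  0.2549 -0.3211  0.1441]
 [-0.4095  0.5253 -0.7459 -0.7804]
 [-0.0215  0.8118  0.5835  0.7467]
 [ 0.      0.      0.      1.    ]]
top dict_keys(['img', 'mtx', 'extrinsics']) [[589.6077   0.     311.6206]
 [  0.     589.6077 246.3099]
 [  0.       0.       1.    ]] [[ 0.0346  0.9734 -0.2266  0.1793]
 [-0.9994  0.0327 -0.0122  0.0426]
 [-0.0044  0.2269  0.9739  1.5482]
 [ 0.      0.      0.      1.    ]]
wrist dict_keys(['img', 'mtx', 'extrinsics']) [[356.1295   0.     321.0218]
 [  0.     356.1295 241.1133]
 [  0.       0.       1.    ]] [[ 0.2299 -0.9279 -0.2936  0.0432]
 [ 0.9732  0.2193  0.0692  0.5552]
 [ 0.0002 -0.3017  0.9534  0.3835]
 [ 0.      0.      0.      1.    ]]
{'time': 0.15, 'joint_pos': array([ 1.2554,  0.3511,  1.6522, -0.    ,  1.1391, -0.0846]), 'qd': array([ 0.0019, -0.0013, -0.0034,  0.0009,  0.0014, -0.0015]), 'effort': array([ -0.0002, -49.7462, -28.5341,   0.0699,   0.0247,  -0.    ]), 'tool_pos': array([0.1257, 0.5352, 0.2372]), 'tool_rot': array([[-0.9735,  0.2287, -0.0003],
       [ 0.2287,  0.9735, -0.0009],
       [ 0.0001, -0.0009, -1.    ]]), 'force': array([-0.1936,  0.0383, -0.3157]), 'torque': array([-0.0154,  0.0507, -0.0551]), 'grip_force': 0.0, 'opening': 0.9998924446033527}
```

View pics/top0.png

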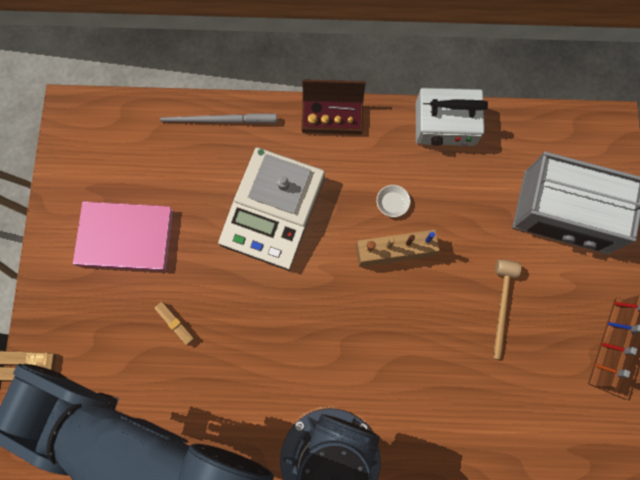

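View pics/side0.png

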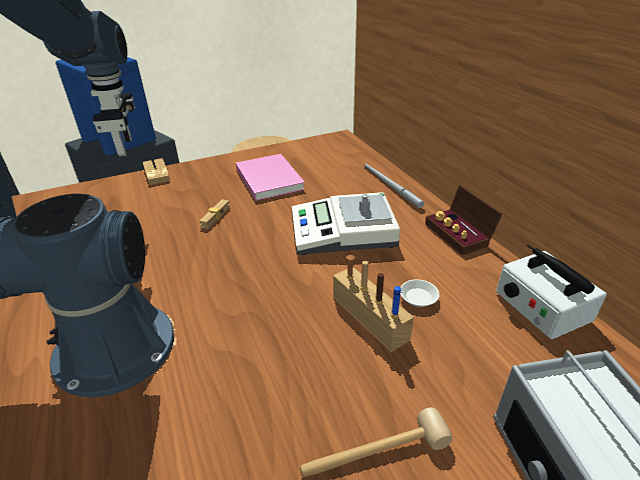

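The top view shows the balance at about (270,210), with the green, blue and white keys at (239,239), (257,246) and (275,252), and the hole at (289,233). The tool block is at (398,248), with the blue stylus in its right-hand hole at (431,238). In the side view the stylus is at about (396,300).

```bash
cat > h.py <<'E'
import cv2, numpy as np
from workcell import bot
np.set_printoptions(precision=4,suppress=True)
def ray(f,p):
    u,v=p; K=f["mtx"]; E=f["extrinsics"]
    d=np.array([(u-K[0,2])/K[0,0],-(v-K[1,2])/K[1,1],-1.])
    return E[:3,3],E[:3,:3]@d
def onz(f,p,z):
    o,d=ray(f,p); return o+d*(z-o[2])/d[2]
def tri(obs):
    A=np.zeros((3,3));b=np.zeros(3);L=[]
    for f,p in obs:
        o,d=ray(f,p); d=d/np.linalg.norm(d); P=np.eye(3)-np.outer(d,d); A+=P;b+=P@o;L.append((P,o))
    x=np.linalg.solve(A,b); return x,[np.linalg.norm(P@(x-o)) for P,o in L]
def proj(f,X):
    E=f["extrinsics"];c=E[:3,:3].T@(np.asarray(X)-E[:3,3]);K=f["mtx"]
    return np.array([K[0,0]*c[0]/-c[2]+K[0,2],K[1,1]*c[1]/c[2]+K[1,2]])
def blobs(f,lo,hi,roi=None,amin=8):
    hsv=cv2.cvtColor(np.ascontiguousarray(f["img"]),cv2.COLOR_RGB2HSV); m=cv2.inRange(hsv,lo,hi)
    if roi: x0,y0,x1,y1=roi; k=np.zeros_like(m);k[y0:y1,x0:x1]=1;m=m*k
    n,l,s,c=cv2.connectedComponentsWithStats(m)
    return [(s[i,:5].tolist(),c[i].round(1).tolist()) for i in range(1,n) if s[i,4]>=amin],l
E
python3 - <<'E'
from h import *
T=dict(np.load("pics/top0.npz"));S=dict(np.load("pics/side0.npz"))
for n,f,roi in(("T",T,(210,130,460,280)),("S",S,(280,180,430,340))):
    print(n,"green",blobs(f,(45,90,40),(85,255,255),roi)[0]);print("blue",blobs(f,(100,120,60),(130,255,255),roi)[0])
    print("red",blobs(f,(0,190,60),(4,255,255),roi,2)[0])
E
python3 - <<'E'
import cv2
a=cv2.imread('pics/top0.png')[130:280,210:460];b=cv2.imread('pics/side0.png')[185:355,285:435]
a=cv2.resize(a,None,fx=3,fy=3,interpolation=2);cv2.imwrite('pics/c1.png',a)
E
```

```text
T green [([234, 235, 10, 9, 57], [238.7, 238.9])]
blue [([426, 232, 9, 10, 34], [429.9, 236.3]), ([252, 242, 10, 8, 60], [256.4, 245.4])]
red [([457, 138, 3, 2, 5], [457.8, 138.4]), ([289, 233, 1, 2, 2], [289.0, 233.5])]
S green [([299, 209, 7, 7, 35], [301.7, 212.2])]
blue [([300, 218, 7, 7, 39], [303.4, 221.4]), ([392, 286, 9, 29, 160], [396.0, 299.9])]
red []
```

View pics/c1.png

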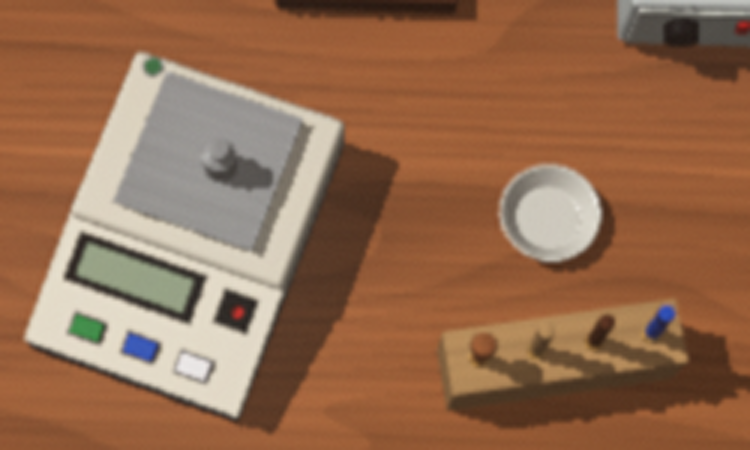

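The crop shows the key colours clearly, the red button inside the black plate at about (289,234) in the full image, and the stylus at the right end of the block.

```bash
python3 - <<'E'
from h import *
T=dict(np.load("pics/top0.npz"));S=dict(np.load("pics/side0.npz"))
print("stylus",tri([(T,(429.9,236.3)),(S,(396,299.9))]))
g=tri([(T,(238.7,238.9)),(S,(301.7,212.2))]);b=tri([(T,(256.4,245.4)),(S,(303.4,221.4))]);print(g,b,np.linalg.norm(g[0]-b[0]))
for n,p,z in(("g",(238.7,238.9),.045),("b",(256.4,245.4),.045),("w",(274.3,252),.045),("red",(289,233.7),.042)): print(n,onz(T,p,z))
# block by its corners (top face z=.07) from crop
for p in((440,333),(675,300),(688,360),(452,400)): print("blk",onz(T,(210+p[0]/3,130+p[1]/3),.07))
E
```

```text
stylus (array([ 0.5483, -0.2345,  0.1152]), [np.float64(6.513293994887459e-05), np.float64(6.51329399489295e-05)])
(array([0.5429, 0.2532, 0.0466]), [np.float64(0.0006516369127514583), np.float64(0.0006516369127512263)]) (array([0.5275, 0.2055, 0.0473]), [np.float64(0.0013616220006700875), np.float64(0.001361622000670001)]) 0.050081987515804165
g [0.5426 0.2535 0.045 ]
b [0.5267 0.2061 0.045 ]
w [0.5105 0.1583 0.045 ]
red [0.5619 0.1222 0.042 ]
blk [ 0.5412 -0.0545  0.07  ]
blk [ 0.5773 -0.2566  0.07  ]
blk [ 0.5245 -0.267   0.07  ]
blk [ 0.4828 -0.0658  0.07  ]
```

>>> play_rows(steps=[-0.147,-0.163,0,0,0,0,-1,-0.294,-0.326,0,0,0,0,-1,-0.441,-0.489,0,0,0,0,-1,-0.588,-0.652,0,0,0,0,-1,-0.735,-0.815,0,0,0,0,-1])

```text
time: 0.65
tool_pos: [0.232, 0.3415, 0.2376]
tool_rot: [[-0.974, 0.228, 0.0], [0.228, 0.974, -0.0], [-0.0, -0.0, -1.0]]
force: [0.8, 0.6, 0.7]
opening: 1.001
grip_force: 0.0
```

>>> play_rows(steps=[-0.147,-0.163,0,0,0,0,-1,-0.294,-0.326,0,0,0,0,-1,-0.441,-0.489,0,0,0,0,-1,-0.588,-0.652,0,0,0,0,-1,-0.735,-0.815,0,0,0,0,-1])

```text
time: 1.15
tool_pos: [0.3379, 0.1491, 0.2378]
tool_rot: [[-0.974, 0.229, 0.0], [0.229, 0.974, 0.0], [-0.0, 0.0, -1.0]]
force: [0.1, 0.2, 0.1]
opening: 1.0
grip_force: 0.0
```

>>> play_rows(steps=[-0.147,-0.163,0,0,0,0,-1,-0.294,-0.326,0,0,0,0,-1,-0.441,-0.489,0,0,0,0,-1,-0.588,-0.652,0,0,0,0,-1,-0.735,-0.815,0,0,0,0,-1])

```text
time: 1.65
tool_pos: [0.4437, -0.0434, 0.2376]
tool_rot: [[-0.973, 0.229, 0.0], [0.229, 0.973, 0.0], [-0.0, 0.0, -1.0]]
force: [-0.2, 0.8, 0.2]
opening: 0.995
grip_force: 0.0
```

>>> play_rows(steps=[0,0,0,0,0,0.18,-1,0,0,0,0,0,0.36,-1,0,0,0,0,0,0.54,-1,0,0,0,0,0,0.72,-1,0,0,0,0,0,0.9,-1])

```text
time: 2.15
tool_pos: [0.4431, -0.0415, 0.2375]
tool_rot: [[-0.587, 0.81, -0.0], [0.81, 0.587, 0.0], [0.0, -0.0, -1.0]]
force: [-0.6, -0.5, -0.5]
opening: 0.998
grip_force: 0.0
```

>>> play_rows(steps=[-0.2,-0.02,0,0,0,0.11,-1,-0.4,-0.05,0,0,0,0.22,-1,-0.6,-0.08,0,0,0,0.33,-1,-0.8,-0.11,0,0,0,0.44,-1,-0.98,-0.14,0,0,0,0.55,-1])

```text
time: 2.65
tool_pos: [0.5371, -0.2178, 0.2373]
tool_rot: [[-0.196, 0.981, -0.0], [0.981, 0.196, 0.0], [0.0, -0.0, -1.0]]
force: [0.6, 0.6, -0.4]
opening: 1.0
grip_force: 0.0
```

```bash
python3 - <<'E'
from h import *
f=bot.grab_frame("wrist"); cv2.imwrite("pics/w1.png",f["img"][:,:,::-1]); np.savez("pics/w1.npz",**f)
s=bot.state();print(s["tool_pos"],s["tool_rot"])
print(blobs(f,(100,120,60),(130,255,255))[0]); print(proj(f,[.5483,-.2345,.145]),proj(f,[.5483,-.2345,.076]))
E
```

```text
[ 0.5387 -0.2216  0.2372] [[-0.1891  0.982   0.0009]
 [ 0.982   0.1891 -0.0016]
 [-0.0017  0.0006 -1.    ]]
[([326, 240, 17, 42, 508], [333.3, 261.9])]
[331.7472 278.4963] [329.5946 248.1505]
```

View pics/w1.png

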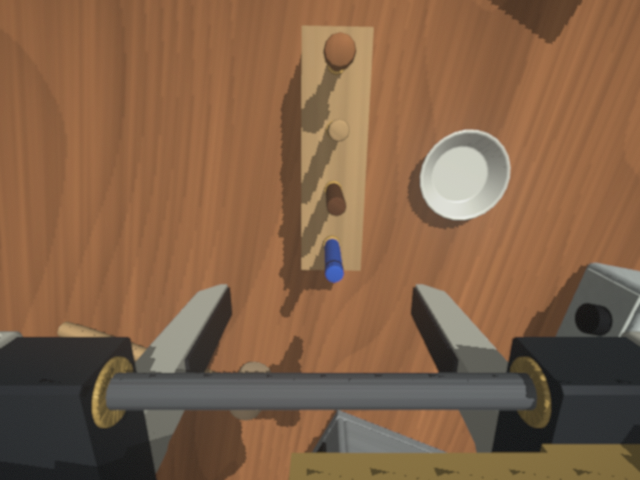

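The wrist view shows the stylus at (333,262) between the open fingers, in the block's near hole, with the block edges vertical in the image, so the yaw is right.

```bash
cat >> h.py <<'E'
from scipy.spatial.transform import Rotation as Ro
def plan(p,R=None):
    s=bot.state(); R0=np.array(s["tool_rot"])
    print("tcp",s["tool_pos"],"shift",R0.T@(np.array(p)-s["tool_pos"])/.2,"turn",None if R is None else Ro.from_matrix(R0.T@R).as_rotvec()/(np.pi/4))
E
python3 - <<'E'
from h import *
T=dict(np.load("pics/top0.npz"));S=dict(np.load("pics/side0.npz"));W=dict(np.load("pics/w1.npz"))
x,r=tri([(T,(429.9,236.3)),(S,(396,299.9)),(W,(333.3,261.9))]);print(x,r)
for z in(.105,.11,.115): print(onz(W,(333.3,261.9),z))
plan([.548,-.235,.114])
E
```

```text
[ 0.5493 -0.2338  0.1139] [np.float64(0.0011540160161634778), np.float64(0.00045908142387238643), np.float64(0.0011145087368537835)]
[ 0.5512 -0.2363  0.105 ]
[ 0.5506 -0.2345  0.11  ]
[ 0.5501 -0.2327  0.115 ]
tcp [ 0.5387 -0.2216  0.2372] shift [-0.0734  0.0328  0.616 ] turn None
```

>>> play_rows(steps=[-0.07,0.04,0,0,0,0,-1,-0.07,0.04,0.1,0,0,0,-1,-0.07,0.04,0.2,0,0,0,-1,-0.07,0.04,0.25,0,0,0,-1,-0.07,0.04,0.25,0,0,0,-1])

```text
time: 3.2
tool_pos: [0.5467, -0.2278, 0.1864]
tool_rot: [[-0.2, 0.98, -0.002], [0.98, 0.2, 0.001], [0.002, -0.002, -1.0]]
force: [0.3, 0.1, 0.4]
opening: 0.997
grip_force: 0.0
```

```bash
python3 - <<'E'
from h import *
plan([.5495,-.2345,.113])
f=bot.grab_frame("wrist"); np.savez("pics/w2.npz",**f)
b=blobs(f,(100,120,60),(130,255,255))[0];print(b)
for z in(.105,.11,.115): print(onz(f,b[0][1],z))
E
```

```text
tcp [ 0.5467 -0.2278  0.1864] shift [-0.0361  0.008   0.3667] turn None
[([317, 246, 17, 29, 399], [324.9, 259.9]), ([314, 274, 22, 25, 447], [324.7, 286.0])]
[ 0.549  -0.2273  0.105 ]
[ 0.5486 -0.2254  0.11  ]
[ 0.5481 -0.2236  0.115 ]
```

>>> play_rows(steps=[-0.036,0.007,0.08,0,0,0,-1,-0.036,0.007,0.18,0,0,0,-1,-0.036,0.007,0.28,0,0,0,-1,-0.036,0.007,0.365,0,0,0,-1,-0.036,0.007,0.365,0,0,0,-1])

```text
time: 3.75
tool_pos: [0.5493, -0.2348, 0.1124]
tool_rot: [[-0.2, 0.98, -0.003], [0.98, 0.2, 0.001], [0.002, -0.002, -1.0]]
force: [0.7, 0.6, 1.1]
opening: 1.002
grip_force: 0.0
```

```bash
python3 - <<'E'
from h import *
plan([.5495,-.2345,.113])
f=bot.grab_frame("wrist"); np.savez("pics/w3.npz",**f);cv2.imwrite("pics/w3.png",f["img"][:,:,::-1])
E
```

```text
tcp [ 0.5493 -0.2348  0.1124] shift [ 0.0014  0.0016 -0.0029] turn None
```

View pics/w3.png

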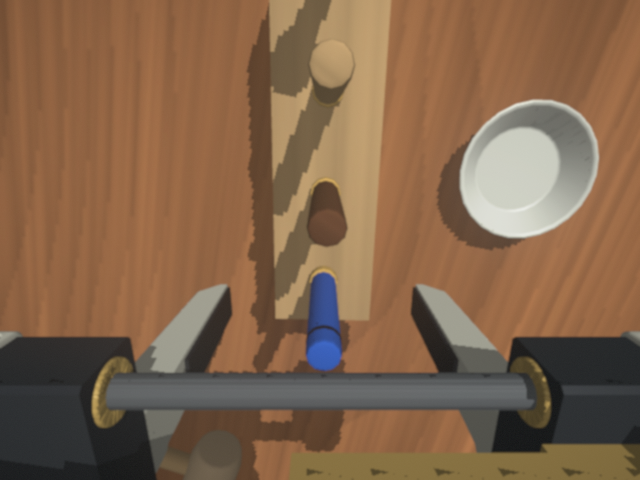

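The wrist view shows the stylus handle centred between the fingers (top at about (323,355), collar at (322,272)). I'll close on it now.

>>> play_rows(steps=[0,0,0,0,0,0,1,0,0,0,0,0,0,1,0,0,0,0,0,0,1,0,0,0,0,0,0,1,0,0,0,0,0,0,1], grip_force=25)

```text
time: 4.3
tool_pos: [0.5502, -0.235, 0.1149]
tool_rot: [[-0.2, 0.98, 0.0], [0.98, 0.2, -0.0], [-0.0, 0.0, -1.0]]
force: [0.6, 0.4, -0.1]
opening: 0.62
grip_force: 0.0
```

>>> play_rows(steps=[0,0,0,0,0,0,1,0,0,0,0,0,0,1,0,0,0,0,0,0,1,0,0,0,0,0,0,1,0,0,0,0,0,0,1])

```text
time: 4.8
tool_pos: [0.55, -0.235, 0.1146]
tool_rot: [[-0.2, 0.98, -0.0], [0.98, 0.2, 0.0], [0.0, -0.0, -1.0]]
force: [0.1, 0.4, 0.3]
opening: 0.189
grip_force: 0.0
```

>>> play_rows(steps=[0,0,0,0,0,0,1,0,0,0,0,0,0,1,0,0,0,0,0,0,1,0,0,0,0,0,0,1,0,0,0,0,0,0,1])

```text
time: 5.3
tool_pos: [0.5501, -0.235, 0.1146]
tool_rot: [[-0.2, 0.98, -0.0], [0.98, 0.2, 0.0], [0.0, -0.0, -1.0]]
force: [0.9, 0.7, -0.6]
opening: 0.149
grip_force: 25.0
```

```bash
python3 - <<'E'
from h import *
s=bot.state();print(s)
E
```

```text
{'time': 5.3, 'joint_pos': array([-0.4816,  0.5825,  1.6234,  0.    ,  0.9358, -0.6827]), 'qd': array([-0.0005, -0.0004, -0.0009,  0.    , -0.    ,  0.0009]), 'effort': array([ -0.0027, -58.6714, -24.6557,   0.0395,   0.0804,  -0.    ]), 'tool_pos': array([ 0.5501, -0.235 ,  0.1146]), 'tool_rot': array([[-0.1998,  0.9798, -0.    ],
       [ 0.9798,  0.1998,  0.    ],
       [ 0.    , -0.    , -1.    ]]), 'force': array([ 0.8563,  0.7279, -0.6431]), 'torque': array([-0.075 ,  0.0505,  0.0267]), 'grip_force': 24.999666810035706, 'opening': 0.1490072290925251}
```

>>> play_rows(steps=[0,0,-0.1,0,0,0,1,0,0,-0.3,0,0,0,1,0,0,-0.5,0,0,0,1,0,0,-0.7,0,0,0,1,0,0,-0.9,0,0,0,1])

```text
time: 5.8
tool_pos: [0.5498, -0.2348, 0.2963]
tool_rot: [[-0.2, 0.98, -0.0], [0.98, 0.2, 0.0], [0.0, -0.0, -1.0]]
force: [-0.0, -0.7, -0.6]
opening: 0.146
grip_force: 25.0
```

>>> play_rows(steps=[0.18,0.04,0,0,0,-0.13,1,0.37,0.08,0,0,0,-0.26,1,0.55,0.12,0,0,0,-0.39,1,0.74,0.16,0,0,0,-0.52,1,0.93,0.19,0,0,0,-0.66,1])

```text
time: 6.3
tool_pos: [0.5499, -0.0436, 0.2947]
tool_rot: [[-0.662, 0.749, 0.0], [0.749, 0.662, 0.0], [-0.0, 0.0, -1.0]]
force: [1.0, 0.0, -0.4]
opening: 0.145
grip_force: 25.0
```

```bash
cat >> h.py <<'E'
L=.1066
a=np.arctan2(.0952,.0321)-np.pi/2   # balance yaw from key row
xb=np.array([np.cos(a),np.sin(a),0]);yb=np.array([-np.sin(a),np.cos(a),0])
t=np.deg2rad(10); n=-np.sin(t)*xb+np.cos(t)*np.array([0,0,1]); px=np.cross(yb,n)
RT=np.column_stack([np.cross(yb,-n),yb,-n])
E
python3 - <<'E'
from h import *
print(np.rad2deg(a),n,px)
plan(np.array([.5427,.2533,.047])+n*(.05+L),RT)
s=bot.state();print(s["grip_force"],s["opening"])
E
```

```text
-18.633328129231206 [-0.1645  0.0555  0.9848] [ 0.9332 -0.3147  0.1736]
tcp [ 0.5499 -0.0436  0.2947] shift [1.2544 0.8881 0.4673] turn [-0.0579 -0.217  -0.6628]
24.99861717224121 0.1453724399199636
```

>>> play_rows(steps=[0.12,0.08,0,0,0,-0.13,1,0.25,0.17,0,-0.01,-0.05,-0.26,1,0.37,0.26,0,-0.03,-0.1,-0.4,1,0.5,0.35,0,-0.04,-0.16,-0.53,1,0.63,0.44,0,-0.058,-0.217,-0.663,1])

```text
time: 6.8
tool_pos: [0.533, 0.1089, 0.2947]
tool_rot: [[-0.933, 0.319, 0.166], [0.314, 0.948, -0.056], [-0.175, -0.0, -0.984]]
force: [0.5, 0.3, -1.5]
opening: 0.145
grip_force: 25.0
```

```bash
python3 - <<'E'
from h import *
plan(np.array([.5427,.2533,.047])+n*(.05+L),RT)
f=bot.grab_frame("wrist"); np.savez("pics/w4.npz",**f);cv2.imwrite("pics/w4.png",f["img"][:,:,::-1])
E
```

```text
tcp [0.533  0.1089 0.2947] shift [0.3973 0.6997 0.4039] turn [-0.0002  0.0023  0.0005]
```

View pics/w4.png

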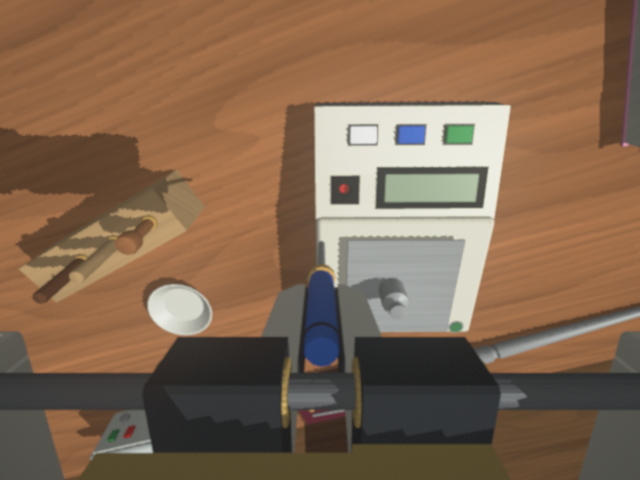

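The wrist view shows the panel squarely: green (459,134), blue (411,134), white (363,134), hole/red (344,188), all clear of the gripper.

```bash
python3 - <<'E'
from h import *
T=dict(np.load("pics/top0.npz"));S=dict(np.load("pics/side0.npz"));W=dict(np.load("pics/w4.npz"))
roi=(310,95,520,215)
g=blobs(W,(45,90,40),(85,255,255),roi)[0];b=blobs(W,(100,120,60),(130,255,255),roi)[0]
r=blobs(W,(0,150,80),(6,255,255),roi,4)[0]; k=blobs(W,(0,0,0),(180,255,70),(325,170,365,210))[0]
print(g,b,r,k)
hsv=W["img"][120:148,345:382];m=(hsv.min(2)>232).astype(np.uint8);print("white",cv2.connectedComponentsWithStats(m)[2:])
G=tri([(T,(238.7,238.9)),(S,(301.7,212.2)),(W,g[0][1])]);B=tri([(T,(256.4,245.4)),(S,(303.4,221.4)),(W,b[0][1])])
print("G",G,"B",B)
print("Wtop-only key z .0465",onz(W,g[0][1],.0465),onz(W,b[0][1],.0465),"red z.044",onz(W,r[0][1],.044))
print("R tri",tri([(T,(289,233.7)),(W,r[0][1])]))
# panel corners, front z=.0374 back z=.0586
for p,z in(((315,106),.0374),((510,106),.0374),((316,218),.0586),((493,219),.0586)): print(onz(W,p,z))
E
```

```text
[([447, 126, 26, 17, 399], [459.2, 133.7])] [([399, 126, 26, 17, 419], [411.2, 134.1])] [([340, 185, 6, 7, 32], [342.3, 188.1])] [([333, 178, 20, 25, 154], [339.1, 193.9])]
white (array([[  0,   0,  37,  28, 924],
       [ 15,   8,  15,  13, 112]], dtype=int32), array([[17.2229, 13.4978],
       [24.4107, 13.5179]]))
G (array([0.5435, 0.2549, 0.0459]), [np.float64(0.001810015022456071), np.float64(0.0007205472801275824), np.float64(0.001977654910581737)]) B (array([0.5282, 0.2076, 0.046 ]), [np.float64(0.002359316455534912), np.float64(0.0014344756864823243), np.float64(0.002103359980964123)])
Wtop-only key z .0465 [0.544  0.2567 0.0465] [0.5285 0.2096 0.0465] red z.044 [0.5624 0.1248 0.044 ]
R tri (array([0.5649, 0.1235, 0.0341]), [np.float64(0.0012738958568370262), np.float64(0.0012738958568369687)])
[0.4717 0.1239 0.0374]
[0.5356 0.3128 0.0374]
[0.5814 0.0874 0.0586]
[0.6463 0.2751 0.0586]
```

```bash
python3 - <<'E'
from h import *
plan(np.array([.5435,.2555,.046])+n*(.02+L),RT)
W=dict(np.load("pics/w4.npz"));s=bot.state();tip=s["tool_pos"]+s["tool_rot"][:,2]*L
print(tip,proj(W,tip))
cv2.imwrite("pics/c4.png",cv2.resize(W["img"][220:290,280:370,::-1],None,fx=5,fy=5,interpolation=cv2.INTER_CUBIC))
E
```

```text
tcp [0.532  0.1123 0.2946] shift [0.3834 0.6988 0.5611] turn [0.0025 0.0045 0.0106]
[0.5499 0.1065 0.1897] [324.4355 245.3079]
```

View pics/c4.png

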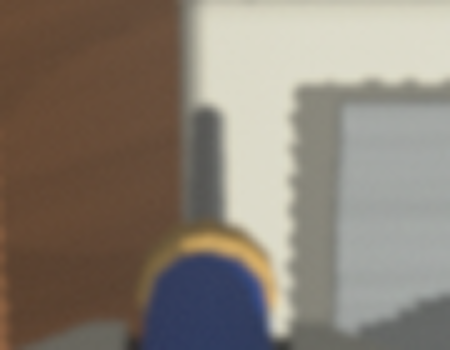

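The crop shows the shank end (tip) at full-image (321,241), against a predicted (324,245), so I'll aim by comparing tip and key in the wrist view.

>>> play_rows(steps=[0.08,0.14,0,0,0,0,1,0.16,0.29,0.08,0,0,0,1,0.24,0.43,0.2,0,0,0,1,0.32,0.57,0.36,0,0,0,1,0.383,0.7,0.52,0,0,0,1])

```text
time: 7.35
tool_pos: [0.5239, 0.2601, 0.178]
tool_rot: [[-0.932, 0.323, 0.165], [0.318, 0.946, -0.056], [-0.174, 0.001, -0.985]]
force: [0.5, -0.6, 0.1]
opening: 0.15
grip_force: 25.0
```

>>> play_rows(steps=[0,0,0.02,0,0,0,1,0,0,0.04,0,0,0,1,0,0,0.04,0,0,0,1,0,0,0.04,0,0,0,1,0,0,0.04,0,0,0,1])

```text
time: 7.85
tool_pos: [0.5261, 0.2578, 0.1723]
tool_rot: [[-0.931, 0.324, 0.166], [0.319, 0.946, -0.056], [-0.175, 0.001, -0.985]]
force: [-0.1, -0.6, 0.5]
opening: 0.145
grip_force: 25.0
```

```bash
python3 - <<'E'
from h import *
plan(np.array([.5435,.2555,.046])+n*(.02+L),RT)
f=bot.grab_frame("wrist");np.savez("pics/w5.npz",**f)
s=bot.state();tip=s["tool_pos"]+s["tool_rot"][:,2]*L;print(tip,proj(f,tip),s["force"])
g=blobs(f,(45,90,40),(85,255,255))[0];print(g)
cv2.imwrite("pics/c5.png",cv2.resize(f["img"][130:290,220:380,::-1],None,fx=3.7,fy=3.7,interpolation=cv2.INTER_CUBIC))
E
```

```text
tcp [0.5261 0.2578 0.1723] shift [0.0249 0.017  0.0036] turn [ 0.0005  0.0016 -0.0064]
[0.5436 0.2519 0.0671] [320.3513 247.2703] [0.2273 0.3505 0.0896]
[([310, 223, 34, 21, 635], [327.1, 232.7])]
```

View pics/c5.png

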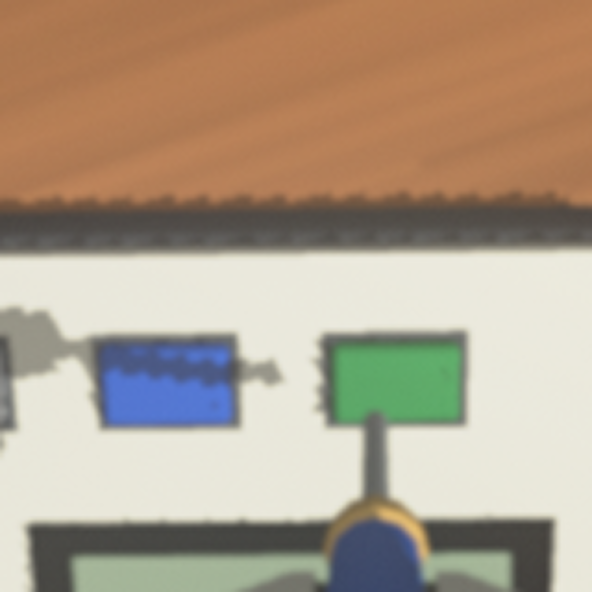

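The tip is at (321,242), matching the prediction (320,247) once the ball radius is allowed for. The green key is centred at (327,233).

```bash
python3 - <<'E'
from h import *
f=dict(np.load("pics/w5.npz"))
b=blobs(f,(100,120,60),(130,255,255),(240,215,300,250))[0];print(b)
for z in(.045,.047): print(onz(f,(327.3,232.7),z),onz(f,(265.3,233),z))
k=onz(f,(327.3,232.7),.046); plan(k+n*(.003+L),RT); plan(k+n*(-.005+L),RT)
E
```

```text
[([255, 224, 5, 2, 8], [257.0, 224.6]), ([262, 224, 20, 6, 81], [272.3, 225.7]), ([248, 229, 35, 15, 431], [263.8, 237.0])]
[0.5443 0.2576 0.045 ] [0.5283 0.2105 0.045 ]
[0.5433 0.2579 0.047 ] [0.5275 0.2111 0.047 ]
tcp [0.526  0.2578 0.1721] shift [0.0264 0.0279 0.0875] turn [ 0.0004  0.0013 -0.0062]
tcp [0.526  0.2578 0.1721] shift [0.0265 0.0279 0.1275] turn [ 0.0004  0.0013 -0.0062]
```

>>> play_rows(steps=[0.026,0.025,0.0,0,0,0,1,0.026,0.025,0.03,0,0,0,1,0.026,0.025,0.06,0,0,0,1,0.026,0.025,0.085,0,0,0,1,0.026,0.025,0.085,0,0,0,1])

```text
time: 8.4
tool_pos: [0.5248, 0.2634, 0.1523]
tool_rot: [[-0.932, 0.323, 0.163], [0.318, 0.946, -0.057], [-0.172, -0.001, -0.985]]
force: [-1.4, 0.3, -0.1]
opening: 0.146
grip_force: 25.0
```

>>> play_rows(steps=[0,0,0.005,0,0,0,1,0,0,0.01,0,0,0,1,0,0,0.015,0,0,0,1,0,0,0.02,0,0,0,1,0,0,0.02,0,0,0,1])

```text
time: 8.9
tool_pos: [0.5258, 0.2635, 0.1495]
tool_rot: [[-0.932, 0.323, 0.164], [0.318, 0.946, -0.056], [-0.174, 0.0, -0.985]]
force: [-0.8, 0.4, 1.5]
opening: 0.145
grip_force: 25.0
```

```bash
python3 - <<'E'
from h import *
plan([.5,.2,.1],RT)
s=bot.state();print(s["tool_pos"]+s["tool_rot"][:,2]*L,s["force"],s["force"]@n)
E
```

```text
tcp [0.5258 0.2635 0.1495] shift [ 0.0623 -0.342   0.2404] turn [-0.0007  0.0001 -0.005 ]
[0.5434 0.2575 0.0445] [-0.8437  0.3886  1.5496] 1.6864580465231755
```

>>> play_rows(steps=[0,0,0.005,0,0,0,1,0,0,0.01,0,0,0,1,0,0,0.015,0,0,0,1,0,0,0.015,0,0,0,1,0,0,0.015,0,0,0,1])

```text
time: 9.4
tool_pos: [0.5265, 0.2634, 0.1471]
tool_rot: [[-0.932, 0.323, 0.165], [0.318, 0.946, -0.056], [-0.174, 0.001, -0.985]]
force: [-1.4, 0.1, 7.3]
opening: 0.148
grip_force: 25.0
```

>>> play_rows(steps=[0,0,-0.03,0,0,0,1,0,0,-0.07,0,0,0,1,0,0,-0.1,0,0,0,1,0,-0.1,-0.1,0,0,0,1,0,-0.25,-0.1,0,0,0,1])

```text
time: 9.9
tool_pos: [0.5068, 0.2174, 0.1666]
tool_rot: [[-0.932, 0.322, 0.165], [0.317, 0.947, -0.055], [-0.174, 0.001, -0.985]]
force: [0.2, -0.7, -1.6]
opening: 0.143
grip_force: 25.0
```

```bash
python3 - <<'E'
from h import *
k=np.array([.5278,.2105,.046]); plan(k+n*(.02+L),RT)
f=bot.grab_frame("wrist");s=bot.state();tip=s["tool_pos"]+s["tool_rot"][:,2]*L
print(tip,proj(f,tip),s["force"]);b=blobs(f,(100,120,60),(130,255,255),(280,200,400,250))[0];print(b)
print(proj(f,k))
E
```

```text
tcp [0.5068 0.2174 0.1666] shift [-0.0039  0.001  -0.0198] turn [ 0.0004  0.0008 -0.0034]
[0.5222 0.2076 0.0611] [314.3784 246.2426] [ 1.838  -0.922  -0.8227]
[([303, 233, 34, 17, 501], [319.5, 240.5])]
[320.4911 241.9799]
```

>>> play_rows(steps=[0,0,0,0,0,0,1,0,0,0,0,0,0,1,0,0,0,0,0,0,1,0,0,0,0,0,0,1,0,0,0,0,0,0,1])

```text
time: 10.45
tool_pos: [0.5069, 0.2175, 0.1661]
tool_rot: [[-0.932, 0.323, 0.164], [0.318, 0.946, -0.056], [-0.173, -0.0, -0.985]]
force: [-0.7, -0.0, -0.2]
opening: 0.146
grip_force: 25.0
```

```bash
python3 - <<'E'
from h import *
k=np.array([.5278,.2105,.046]); plan(k+n*(.02+L),RT)
f=bot.grab_frame("wrist");s=bot.state();tip=s["tool_pos"]+s["tool_rot"][:,2]*L
print(s["tool_pos"],tip,proj(f,tip),s["force"]);b=blobs(f,(100,120,60),(130,255,255),(280,200,400,250))[0];print(b)
E
```

```text
tcp [0.5069 0.2175 0.1661] shift [-0.0044  0.0005 -0.0224] turn [-0.0008 -0.0002 -0.0043]
[0.5069 0.2174 0.1661] [0.5244 0.2114 0.0611] [320.1611 247.6031] [-0.5877 -0.0118  0.0387]
[([303, 233, 35, 17, 504], [319.8, 240.5])]
```

>>> play_rows(steps=[0,0,0.02,0,0,0,1,0,0,0.04,0,0,0,1,0,0,0.06,0,0,0,1,0,0,0.065,0,0,0,1,0,0,0.07,0,0,0,1])

```text
time: 11.0
tool_pos: [0.5091, 0.2162, 0.1522]
tool_rot: [[-0.932, 0.323, 0.164], [0.318, 0.946, -0.056], [-0.173, -0.0, -0.985]]
force: [-0.7, 1.6, -0.1]
opening: 0.147
grip_force: 25.0
```

>>> play_rows(steps=[0,0,0.005,0,0,0,1,0,0,0.01,0,0,0,1,0,0,0.015,0,0,0,1,0,0,0.02,0,0,0,1,0,0,0.025,0,0,0,1])

```text
time: 11.5
tool_pos: [0.51, 0.216, 0.1476]
tool_rot: [[-0.932, 0.323, 0.164], [0.318, 0.946, -0.056], [-0.174, 0.0, -0.985]]
force: [-1.0, 0.8, 2.3]
opening: 0.146
grip_force: 25.0
```

>>> play_rows(steps=[0,0,0.004,0,0,0,1,0,0,0.008,0,0,0,1,0,0,0.008,0,0,0,1,0,0,0.008,0,0,0,1,0,0,0.008,0,0,0,1])

```text
time: 12.0
tool_pos: [0.5104, 0.2161, 0.1468]
tool_rot: [[-0.932, 0.323, 0.165], [0.318, 0.946, -0.056], [-0.174, 0.001, -0.985]]
force: [-4.0, 0.1, 10.7]
opening: 0.148
grip_force: 25.0
```

>>> play_rows(steps=[0,0,-0.03,0,0,0,1,0,0,-0.07,0,0,0,1,0,0,-0.12,0,0,0,1,0,0,-0.15,0,0,0,1,0,0,-0.15,0,0,0,1])

```text
time: 12.5
tool_pos: [0.5056, 0.2178, 0.1766]
tool_rot: [[-0.932, 0.323, 0.166], [0.318, 0.946, -0.055], [-0.175, 0.001, -0.985]]
force: [0.8, -0.1, -1.1]
opening: 0.146
grip_force: 25.0
```

```bash
python3 - <<'E'
from h import *
f=bot.grab_frame("wrist");s=bot.state();tip=s["tool_pos"]+s["tool_rot"][:,2]*L
r=blobs(f,(0,150,80),(6,255,255),(200,230,330,330),4)[0];print(r,tip)
c=onz(f,r[0][1],.044);print(c,onz(f,r[0][1],.042))
plan(c+n*(.009+.02+L),RT); plan(np.array([.5609,.1253,.0529])+n*(.02+L),RT)
E
```

```text
[([240, 294, 7, 7, 31], [243.2, 297.0])] [0.523  0.2117 0.0709]
[0.563  0.1246 0.044 ] [0.5642 0.1237 0.042 ]
tcp [0.5054 0.2177 0.1759] shift [-0.3019 -0.3476  0.045 ] turn [-0.0002  0.0007 -0.005 ]
tcp [0.5054 0.2177 0.1759] shift [-0.299  -0.3478  0.0442] turn [-0.0002  0.0007 -0.005 ]
```

Both estimates agree within 1 mm. I'll move the tip to 20 mm above the mouth.

>>> play_rows(steps=[-0.06,-0.07,0,0,0,0,1,-0.14,-0.16,0,0,0,0,1,-0.22,-0.25,0.01,0,0,0,1,-0.3,-0.347,0.03,0,0,0,1,-0.3,-0.347,0.045,0,0,0,1])

```text
time: 13.05
tool_pos: [0.541, 0.1303, 0.1768]
tool_rot: [[-0.931, 0.325, 0.164], [0.32, 0.946, -0.057], [-0.174, -0.0, -0.985]]
force: [0.1, 0.8, -1.5]
opening: 0.144
grip_force: 25.0
```

>>> play_rows(steps=[0,0,0,0,0,0,1,0,0,0,0,0,0,1,0,0,0,0,0,0,1,0,0,0,0,0,0,1,0,0,0,0,0,0,1])

```text
time: 13.55
tool_pos: [0.5401, 0.1327, 0.1771]
tool_rot: [[-0.932, 0.323, 0.164], [0.318, 0.946, -0.056], [-0.174, 0.0, -0.985]]
force: [-0.1, 0.2, -0.4]
opening: 0.145
grip_force: 25.0
```

```bash
python3 - <<'E'
from h import *
f=bot.grab_frame("wrist");np.savez("pics/w6.npz",**f);s=bot.state();tip=s["tool_pos"]+s["tool_rot"][:,2]*L
r=blobs(f,(0,150,80),(6,255,255),(290,200,350,290),4)[0];print(r,tip,proj(f,tip),s["force"])
h=np.array([.5609,.1253,.0529]);print(proj(f,h),proj(f,h-.009*n))
plan(h+n*(.02+L),RT)
cv2.imwrite("pics/c6.png",cv2.resize(f["img"][190:290,270:380,::-1],None,fx=6,fy=6,interpolation=cv2.INTER_CUBIC))
E
```

```text
[([317, 233, 7, 8, 43], [319.8, 236.5])] [0.5577 0.1267 0.0721] [320.1784 247.6291] [-0.2782  1.1237 -0.471 ]
[319.8807 240.0074] [319.9094 236.7531]
tcp [0.5402 0.1326 0.1771] shift [-0.0006 -0.0016 -0.0025] turn [-0.0006 -0.     -0.0044]
```

View pics/c6.png

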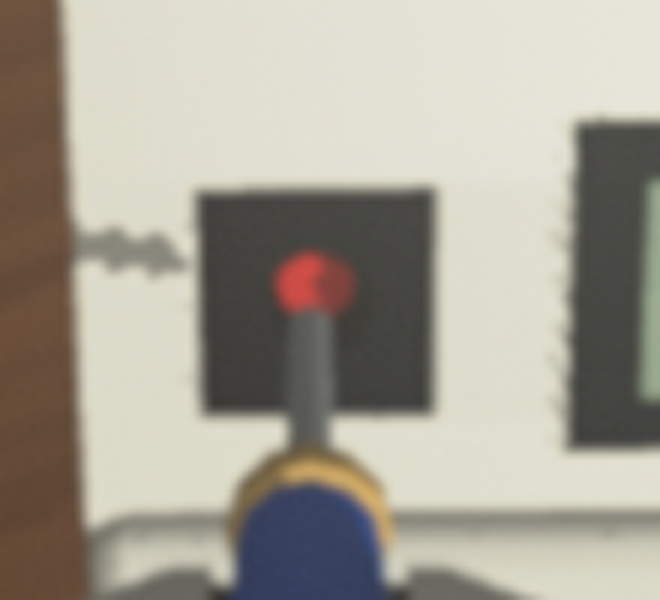

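The crop shows the black plate centred at (322.8,240), the hole and red button at about (322.4,236) and the tip at (321.8,242). The hole needs about 0.5 mm more in tool y and about 1 mm less in tool x. I'll descend while watching the force.

>>> play_rows(steps=[-0.005,0.003,0.02,0,0,0,1,-0.005,0.003,0.04,0,0,0,1,-0.005,0.003,0.06,0,0,0,1,-0.005,0.003,0.075,0,0,0,1,-0.005,0.003,0.075,0,0,0,1])

```text
time: 14.1
tool_pos: [0.5436, 0.1316, 0.1618]
tool_rot: [[-0.932, 0.323, 0.163], [0.318, 0.946, -0.056], [-0.173, -0.0, -0.985]]
force: [0.0, -0.0, -0.8]
opening: 0.148
grip_force: 25.0
```

```bash
python3 - <<'E'
from h import *
f=bot.grab_frame("wrist");np.savez("pics/w7.npz",**f);s=bot.state();tip=s["tool_pos"]+s["tool_rot"][:,2]*L
h=np.array([.5609,.1253,.0529])
print(tip,proj(f,tip),proj(f,h),s["force"])
a=cv2.resize(f["img"][200:280,280:370,::-1],None,fx=6,fy=6,interpolation=cv2.INTER_CUBIC)
g=bot.grab_frame("side");u,v=proj(g,h).astype(int)
b=cv2.resize(g["img"][v-40:v+20,u-20:u+5,::-1],(200,480),interpolation=cv2.INTER_CUBIC)
cv2.imwrite("pics/c7.png",np.hstack([a,b]))
E
```

```text
[0.5612 0.1257 0.0571] [320.3968 247.9468] [319.8156 245.0768] [ 0.2518  0.278  -0.5396]
```

View pics/c7.png

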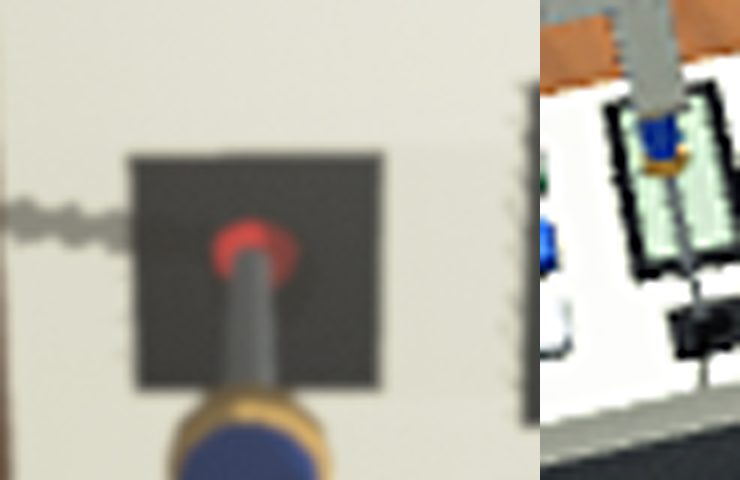

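```bash
python3 - <<'E'
from h import *
s=bot.state();P=s["tool_pos"];R=s["tool_rot"];x,y,z=R.T
f=dict(np.load("pics/w7.npz"))
rim=lambda c,r:np.min([proj(f,c+r*(np.cos(q)*x+np.sin(q)*y))[1] for q in np.linspace(0,6.28,60)])
for d in(.0446,.0386): print("collar rim",d,rim(P+z*d,.008))
c=P+z*(L-.0025);print("ball",proj(f,c),"limb",proj(f,c)[1]-.0025*f["mtx"][0,0]/np.linalg.norm(c-f["extrinsics"][:3,3]))
c=P+z*.036;print("handle@36",proj(f,c))
I=f["img"][:, :, :].astype(int)
print([ (v,I[v,322].tolist()) for v in range(228,275)])
E
```

```text
collar rim 0.0446 269.4794970082834
collar rim 0.0386 273.5218891846514
ball [320.4786 249.2658] limb 245.8958136984603
handle@36 [320.3694 288.5729]
[(228, [72, 71, 66]), (229, [71, 71, 66]), (230, [72, 71, 67]), (231, [72, 71, 67]), (232, [72, 71, 66]), (233, [71, 70, 66]), (234, [72, 71, 67]), (235, [78, 70, 65]), (236, [110, 70, 65]), (237, [158, 73, 68]), (238, [193, 76, 70]), (239, [199, 78, 72]), (240, [177, 81, 76]), (241, [136, 89, 85]), (242, [108, 98, 95]), (243, [101, 101, 98]), (244, [101, 102, 99]), (245, [101, 101, 98]), (246, [101, 102, 98]), (247, [101, 102, 99]), (248, [101, 101, 98]), (249, [99, 100, 97]), (250, [99, 100, 97]), (251, [100, 100, 97]), (252, [99, 100, 97]), (253, [100, 101, 97]), (254, [100, 100, 97]), (255, [99, 100, 96]), (256, [99, 99, 97]), (257, [99, 99, 97]), (258, [98, 99, 95]), (259, [98, 99, 96]), (260, [98, 99, 95]), (261, [98, 99, 96]), (262, [99, 98, 94]), (263, [103, 97, 85]), (264, [109, 97, 75]), (265, [118, 100, 70]), (266, [143, 120, 77]), (267, [180, 148, 91]), (268, [198, 162, 100]), (269, [177, 148, 100]), (270, [125, 111, 98]), (271, [76, 79, 99]), (272, [58, 69, 99]), (273, [58, 69, 99]), (274, [58, 68, 98])]
```

>>> play_rows(steps=[-0.007,0.001,0,0,0,0,1,-0.013,0.001,0,0,0,0,1,-0.013,0.001,0,0,0,0,1,-0.013,0.001,0,0,0,0,1,-0.013,0.001,0,0,0,0,1])

```text
time: 14.7
tool_pos: [0.5463, 0.1311, 0.1629]
tool_rot: [[-0.932, 0.323, 0.164], [0.318, 0.946, -0.056], [-0.174, 0.0, -0.985]]
force: [-0.9, 0.3, -0.2]
opening: 0.143
grip_force: 25.0
```

```bash
python3 - <<'E'
from h import *
f=bot.grab_frame("wrist");np.savez("pics/w8.npz",**f);s=bot.state();tip=s["tool_pos"]+s["tool_rot"][:,2]*L
h=np.array([.5609,.1253,.0529])
print(tip,proj(f,tip),proj(f,h),s["force"])
I=f["img"].astype(int)
print([(v,I[v,322].tolist()) for v in range(228,248)])
m=(I.min(2)>150); print("plate rows@335",[v for v in range(200,290) if not m[v,335]][::200], np.where(~m[200:290,335])[0][[0,-1]]+200, "cols@235",np.where(~m[232,290:360])[0][[0,-1]]+290)
E
```

```text
[0.5638 0.1251 0.0579] [320.2613 247.5351] [319.2696 241.1699] [ 0.6093  0.5305 -1.1452]
[(228, [70, 70, 65]), (229, [71, 70, 66]), (230, [71, 70, 65]), (231, [73, 69, 64]), (232, [96, 70, 64]), (233, [138, 71, 66]), (234, [171, 73, 67]), (235, [186, 75, 69]), (236, [184, 74, 68]), (237, [169, 72, 65]), (238, [155, 69, 64]), (239, [155, 70, 65]), (240, [150, 78, 73]), (241, [127, 86, 82]), (242, [107, 96, 94]), (243, [101, 100, 97]), (244, [101, 102, 99]), (245, [100, 100, 97]), (246, [100, 101, 98]), (247, [99, 101, 97])]
plate rows@335 [221] [221 289] cols@235 [301 343]
```

Now tip and hole are aligned in the wrist image, so I'll go down.

>>> play_rows(steps=[0,0,0.01,0,0,0,1,0,0,0.02,0,0,0,1,0,0,0.03,0,0,0,1,0,0,0.04,0,0,0,1,0,0,0.045,0,0,0,1])

```text
time: 15.25
tool_pos: [0.5477, 0.1306, 0.1537]
tool_rot: [[-0.932, 0.323, 0.164], [0.318, 0.946, -0.056], [-0.173, -0.0, -0.985]]
force: [0.2, 0.1, 0.2]
opening: 0.144
grip_force: 25.0
```

>>> play_rows(steps=[0,0,0.005,0,0,0,1,0,0,0.01,0,0,0,1,0,0,0.015,0,0,0,1,0,0,0.02,0,0,0,1,0,0,0.02,0,0,0,1])

```text
time: 15.75
tool_pos: [0.5484, 0.1303, 0.1499]
tool_rot: [[-0.932, 0.323, 0.164], [0.318, 0.946, -0.056], [-0.173, -0.0, -0.985]]
force: [-0.4, -0.1, -0.6]
opening: 0.145
grip_force: 25.0
```

>>> play_rows(steps=[0,0,0.005,0,0,0,1,0,0,0.01,0,0,0,1,0,0,0.015,0,0,0,1,0,0,0.02,0,0,0,1,0,0,0.02,0,0,0,1])

```text
time: 16.25
tool_pos: [0.5492, 0.1302, 0.1461]
tool_rot: [[-0.932, 0.323, 0.164], [0.318, 0.946, -0.056], [-0.174, 0.0, -0.985]]
force: [-2.0, 0.7, 1.8]
opening: 0.143
grip_force: 25.0
```

>>> play_rows(steps=[0,0,0.004,0,0,0,1,0,0,0.008,0,0,0,1,0,0,0.01,0,0,0,1,0,0,0.01,0,0,0,1,0,0,0.01,0,0,0,1])

```text
time: 16.75
tool_pos: [0.5495, 0.13, 0.1442]
tool_rot: [[-0.932, 0.323, 0.164], [0.318, 0.946, -0.056], [-0.174, 0.0, -0.985]]
force: [-0.3, 0.4, 3.4]
opening: 0.144
grip_force: 25.0
```

>>> play_rows(steps=[0,0,0.003,0,0,0,1,0,0,0.006,0,0,0,1,0,0,0.006,0,0,0,1,0,0,0.006,0,0,0,1,0,0,0.006,0,0,0,1])

```text
time: 17.25
tool_pos: [0.5498, 0.13, 0.1433]
tool_rot: [[-0.932, 0.323, 0.165], [0.318, 0.946, -0.056], [-0.174, 0.0, -0.985]]
force: [-2.0, 0.9, 6.5]
opening: 0.147
grip_force: 25.0
```

>>> play_rows(steps=[0,0,0.002,0,0,0,1,0,0,0.003,0,0,0,1,0,0,0.003,0,0,0,1,0,0,0.003,0,0,0,1,0,0,0.003,0,0,0,1])

```text
time: 17.75
tool_pos: [0.5499, 0.13, 0.143]
tool_rot: [[-0.932, 0.323, 0.165], [0.318, 0.946, -0.056], [-0.174, 0.0, -0.985]]
force: [-2.4, 1.1, 9.6]
opening: 0.146
grip_force: 25.0
```

```bash
python3 - <<'E'
from h import *
for i in range(3):
    g=bot.grab_frame("wrist");s=bot.state();print(s["time"],s["tool_pos"],s["force"],s["force"]@n,s["grip_force"],s["opening"])
g=bot.grab_frame("side");cv2.imwrite("pics/c9.png",np.hstack([cv2.resize(g["img"][170:290,270:430,::-1],(640,480),interpolation=2)]))
E
```

```text
17.8 [0.55   0.13   0.1431] [-2.4333  0.9212  9.8078] 10.110248909350156 25.001521110534668 0.1461342808893388
17.85 [0.55   0.13   0.1431] [-3.3235  0.2015  9.3755] 9.791101601317422 25.001530945301056 0.1479111220711982
17.9 [0.55   0.13   0.1431] [-2.9987 -0.6273 10.2534] 10.556283487208015 25.001612305641174 0.14715425080846034
```

View pics/c9.png

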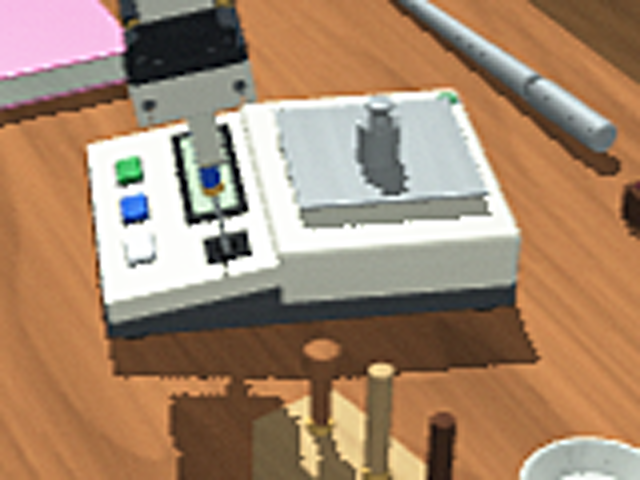

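The side view shows the stylus going into the black plate at about (225,245), the keys up, and the weight still on the pan. The push is a steady 10 N, which means the button is at its stop. Handing in.

```bash
python3 -c "
from workcell import bot
print(bot.finish_job())"
```

```text
the job is handed in; nothing more can be done
None
```

I handed the job in with the gripped stylus holding the calibration button at its stop with about 10 N, after pressing and releasing the green and then the blue key; the hand-in returned no verdict.

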